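# Feed two pastry cutters through the tray's gate

### The job

On the wooden sorting tray, push the two upright fluted round cutters with your fingertips through the narrow gate and wholly into the slot behind it, one after the other: the first must be right inside while the second is still out in the pen. Only slide them, always standing upright on the tray's floor: never pick them up, tip them over, or squeeze or jam them hard. Leave the petal cutter that lies on its side in the pen where it is, and do not disturb the short stick and the ball tool beside the tray.

Things in the scene. Friction and masses are not known exactly. Their poses are not given: they have to be found in the camera images.
- gate (a point): Middle of the gate of the sorting tray, at the tray's floor (5 mm above the table). x points through the gate along the slot, y to the left of that, z up. In this frame gate and slot are 26 mm wide (y -13 to 13 mm); the slot is open above and runs from x = 0 to the end stop at x = 57 mm. A cutter is wholly in with its centre 10 mm past the gate; both fit in line with 17 mm to spare.
- sorting_tray: Wooden board 230 x 176 x 5 mm, fixed to the table. Its rails stand only 7 mm above its floor (tops 12 mm over the table), lower than the cutters, so fingers just above the rails can push a cutter. Origin: centre of its underside, 45 mm before the gate; axes as the gate's. Pen: x -105 to 45 mm, 156 mm wide; straight funnel rails run from (x 1, y +-78) to the gate's edges.
- fluted_a: Fluted round pastry cutter of thin bright steel with a star-like scalloped wall, standing upright like a short tube: 20 mm across, 21 mm tall, about 20 g, stiff. Two are alike. It starts on the open (pen) floor of the sorting tray. Origin: centre of its underside; z along its axis, up when it stands.
- fluted_b: Fluted round pastry cutter of thin bright steel with a star-like scalloped wall, standing upright like a short tube: 20 mm across, 21 mm tall, about 20 g, stiff. Two are alike. It starts on the open (pen) floor of the sorting tray. Origin: centre of its underside; z along its axis, up when it stands.
- petal: Petal-shaped cutter of thin bright steel lying on its side, a lying tube 22 x 23 mm and 13 mm high, about 20 g, loose on the pen's floor. It stays where it is. Origin: centre of its underside. The two fluted cutters and this one stand in a row across the pen about 105 mm before the gate, about 50 mm apart, in any order.
- short_stick: Wooden shaping stick 28 x 105 x 25 mm, loose on the table close to the right-hand side of the tray (seen along the slot). Not to be moved. Origin: centre of its underside.
- ball_tool: White modelling tool with a ball end, 55 x 95 x 12 mm, loose on the table close to the left-hand side of the tray. Not to be moved. Origin: centre of its underside.

How it is judged:
By the outcome, as a careful person would: the job done as asked, in the order asked, and still so for the second after the job is handed in, with the robot touching nothing.
It also fails if it takes over 58 s, if anything falls off the work surface, if the arm or the gripper's body presses on something with over 40 N, if the wrist force passes 120 N, or if a joint passes its speed limit or range.

### The arm

A 6-joint arm with a two-finger parallel gripper is mounted at the origin on a cart in front of the work surface, level with it; the furniture and walls round the work are solid. World frame = base frame: x ahead of the robot, y to its left, z up, the work surface at z = 0. Lengths are in m, angles in rad, forces in N, time in s.
With the tool pointing down it reaches from about 0.35 to 0.775 m from the base axis. Payload 5.5 kg.
Tool frame: the origin (TCP) lies at the very end of the fingers, on their centre line; the grasp point (between the pads) lies 19 mm behind it; z points along the fingers, y is the line along which they close (so a half turn about z gives the same grasp; the last joint's range is limited). The gripper opens to 85 mm and grips with 20 to 120 N. Pads are 22 mm wide; open, the fingers measure 114 mm over their backs; the gripper's body (76 mm by 85 mm) begins 54 mm behind the grasp point. The pads swing forward as they close: fully open they stand 13 mm farther back than shut.
Start: joints at [-1.339, 0.313, 0.046, 1.304, 0, 1.431], TCP at [0.209, -0.536, 0.231] pointing down, gripper open.
Joint ranges: [-2.76, 2.76], [-0.86, 1.69], [-1.03, 1.26], [-2.2, 2.34], [-1.47, 1.5], [-3.14, 3.14]. Speed limits (rad/s): [2.57, 2.57, 3.14, 3.14, 3.14, 3.14].

### API

Orientations are given as a unit quaternion [w, x, y, z].
In Python, from workcell import get_state, read_camera, calibration, hand_in gives the robot as it stands.
- The arm moves only by the tool drive_tool, never from a script. Its argument "deltas" is a list that holds one entry, the list of rows, each a list of 7 numbers: the closure in counts, from 0 (fully open) to 255 (shut), then the shift along the tool's x, y, z in m, then the turn, a rotation vector about the tool's x, y, z in degrees. A call has 1 to 12 rows; each row is the pose to reach, as a shift and turn from the pose commanded when the call began, along the tool's axes at that moment; what a row does not reach only later rows make up. A row lasts 1/8 s, in which the tool goes at most 62.5 mm and 10.7 degrees, less where a joint would pass 70% of its speed; a pose out of reach is approached as far as the arm can. A call with a gripper value outside its range is refused whole. The fingers move at their own pace and stop on an object; "newtons" is the grip in N (left out, the last holds). Time passes only in rows, so rows that repeat a pose let the fingers close. It gives the time, the measured TCP pose, the force, the opening and the grip force at its end, in the units of the state.
- get_state(): the state, without advancing time (a new reading comes with each control period).
- read_camera(name): name is "side" or "top"; returns (picture, depth): 480x640x3 uint8, red, green, blue; 480x640 float32, m along the optical axis (not along the pixel's ray), 0 where there is no reading.
- calibration(name): a dict with "mtx" (3x3 intrinsics, pixels), "world_from_camera" (4x4, takes a point from camera to world coordinates). Camera axes: x right, y up, looking along -z (the intrinsics and any distortion apply to the point x, -y, -z); pixel columns grow to the right and rows downward; lengths in m; the calibration is good to about 2 mm. A picture is of the moment at which its call begins. calibration takes no time and is no camera call.
- hand_in(): hands the job in; it is judged then, once.
The state is a dict: "clock": time; "joint_pos": joint angles; "qvel": joint speeds; "tau": joint torques, N m; "tcp_pos": TCP position; "orientation": TCP orientation; "wrist_force": force on the tool from outside, world axes, zero at the start; "ft_torque": the same for the moment, N m; "finger_gap": finger opening in m; "grip_force": force on a finger pad.
Only numpy, scipy, OpenCV 4.12 (cv2) and the standard library are available. Lean on these libraries where they do the work, as an engineer would, in place of code of your own. Each camera call takes 0.05 s, during which the arm holds its last target. There are 200 camera calls.

## Working session

There is one attempt and no reset: what is moved stays moved. The work goes in short steps, Python scripts to look and compute and a tool call to move; the robot and the scene stay as the last step left them, time stands still between calls to the robot, and variables do not carry over. Pictures are saved under pics/ and viewed, at most 10 in all, crops included, and the job is handed in when it is done.

Besides the shell and the picture viewer there is one more tool, called after "Call:" as name(argument=value, ...), one argument or row to a line, values as JSON. drive_tool: Moves the arm, as the interface text tells. Its arguments: {"type":"object","properties":{"deltas":{"type":"array","items":{"type":"array","items":{"type":"array","items":{"type":"number"}}}},"newtons":{"type":"number"}},"required":["deltas"]}

```bash
mkdir -p pics; ls; python3 - <<'E'
from workcell import *
import cv2,numpy as np
s=get_state();print({k:np.round(v,3) for k,v in s.items()})
for n in("top","side"):
    p,d=read_camera(n);cv2.imwrite(f"pics/{n}0.png",p[...,::-1]);np.savez(f"{n}0.npz",p=p,d=d)
    c=calibration(n);print(c)
E
```

```text
pics
{'clock': np.float64(0.0), 'joint_pos': array([-1.339,  0.314,  0.045,  1.304, -0.   ,  1.431]), 'qvel': array([ 0.   , -0.003,  0.001, -0.001,  0.001,  0.001]), 'tau': array([ 0.0000e+00, -4.8063e+01,  2.9853e+01,  1.9000e-02, -0.0000e+00,
       -0.0000e+00]), 'tcp_pos': array([ 0.209, -0.535,  0.23 ]), 'orientation': array([-0.001,  0.983,  0.185, -0.   ]), 'wrist_force': array([-0.324,  0.787,  0.453]), 'ft_torque': array([ 0.011, -0.062,  0.006]), 'grip_force': np.float64(0.0), 'finger_gap': np.float64(0.085)}
{'mtx': array([[471.17417973,   0.        , 326.02592825],
       [  0.        , 471.17417973, 239.23871598],
       [  0.        ,   0.        ,   1.        ]]), 'world_from_camera': array([[ 0.0202088 ,  0.98609015, -0.16497822,  0.4311747 ],
       [-0.99940141,  0.01528963, -0.03103289,  0.0372169 ],
       [-0.02807877,  0.1655066 ,  0.98580888,  0.87066925],
       [ 0.        ,  0.        ,  0.        ,  1.        ]])}
{'mtx': array([[567.36629275,   0.        , 317.49771482],
       [  0.        , 567.36629275, 237.81531303],
       [  0.        ,   0.        ,   1.        ]]), 'world_from_camera': array([[-0.99908319, -0.00669185, -0.04228478,  0.53253874],
       [-0.03679797, -0.37054567,  0.92808503,  0.83408303],
       [-0.02187904,  0.92879014,  0.3699597 ,  0.36902978],
       [ 0.        ,  0.        ,  0.        ,  1.        ]])}
```

View pics/top0.png

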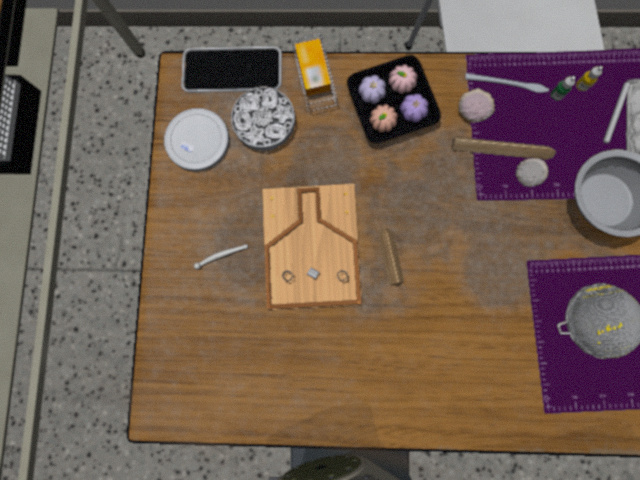

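View pics/side0.png

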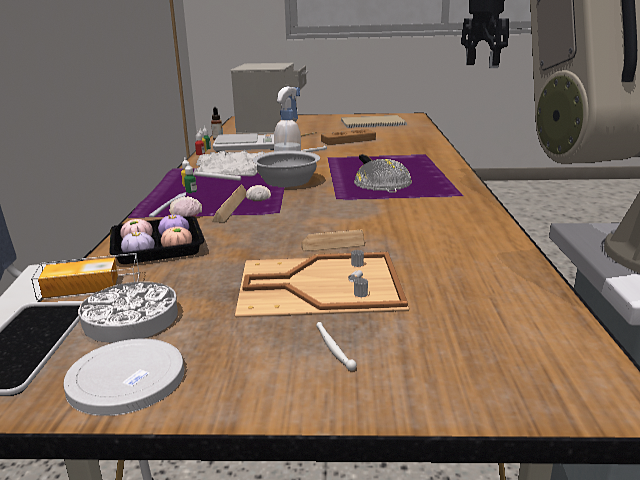

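The top view shows the tray at columns 263–360, rows 185–308, with the slot pointing up (world +x). The fluted cutters are at (288,277) and (343,276), and the petal is between them at (313,273). The side view agrees, with the fluted cutters upright at (357,258) and (361,287).

```bash
cat > h.py <<'E'
import numpy as np,cv2
from workcell import *
def ray(n,uv,z):
    c=calibration(n);K=c["mtx"];T=c["world_from_camera"]
    uv=np.atleast_2d(uv).astype(float)
    d=np.c_[(uv[:,0]-K[0,2])/K[0,0],-(uv[:,1]-K[1,2])/K[1,1],-np.ones(len(uv))]@T[:3,:3].T
    o=T[:3,3];return o+d*((z-o[2])/d[:,2])[:,None]
def proj(n,P):
    c=calibration(n);K=c["mtx"];T=c["world_from_camera"]
    q=(np.atleast_2d(P)-T[:3,3])@T[:3,:3]
    return np.c_[K[0,0]*q[:,0]/-q[:,2]+K[0,2],-K[1,1]*q[:,1]/-q[:,2]+K[1,2]]
def cloud(n,d):
    c=calibration(n);K=c["mtx"];T=c["world_from_camera"]
    v,u=np.mgrid[:480,:640]
    return np.stack([(u-K[0,2])/K[0,0]*d,-(v-K[1,2])/K[1,1]*d,-d],-1)@T[:3,:3].T+T[:3,3]
E
python3 - <<'E'
from h import *
f=np.load("top0.npz");p,d=f["p"],f["d"];P=cloud("top",d)
hsv=cv2.cvtColor(p,cv2.COLOR_RGB2HSV)
r=np.s_[180:315,258:366]
print(hsv[240,300],hsv[240,267:275].tolist(),hsv[277,282:296].tolist(),hsv[320,300],hsv[215,298:322].tolist())
cv2.imwrite("pics/crop0.png",cv2.resize(p[r][...,::-1],None,fx=5,fy=4.4,interpolation=cv2.INTER_CUBIC)[:600])
z=P[...,2][r];print(np.round(np.percentile(z,[5,25,50,75,95,99]),4))
m=((z>.018)&(z<.05)).astype(np.uint8)
n,l,st,ce=cv2.connectedComponentsWithStats(m)
for i in range(1,n):
    if st[i,4]>3:q=P[r][l==i];print(st[i],ce[i]+[258,180],q.mean(0).round(4),q.min(0).round(4),q.max(0).round(4))
E
```

```text
[ 15 117 200] [[17, 110, 207], [17, 108, 212], [17, 115, 198], [16, 117, 191], [15, 122, 182], [14, 140, 160], [14, 156, 147], [13, 152, 143]] [[15, 99, 167], [14, 84, 133], [16, 98, 140], [16, 117, 164], [16, 119, 195], [15, 114, 206], [16, 113, 213], [17, 110, 204], [16, 106, 185], [16, 100, 156], [12, 89, 149], [16, 111, 145], [16, 118, 155], [15, 119, 170]] [ 18 128 129] [[14, 127, 137], [13, 156, 124], [13, 149, 127], [13, 145, 118], [14, 135, 130], [14, 117, 168], [16, 118, 193], [15, 115, 195], [15, 118, 192], [16, 117, 189], [16, 113, 191], [16, 116, 196], [14, 116, 198], [16, 113, 203], [15, 116, 208], [16, 116, 211], [15, 115, 210], [15, 119, 187], [15, 131, 164], [14, 146, 131], [13, 159, 125], [13, 147, 118], [13, 131, 128], [15, 117, 165]]
[-0.0025  0.0014  0.0034  0.005   0.0112  0.0147]
[24 90  6 10 12] [283.91666667 274.5       ] [0.5073 0.1387 0.0232] [0.4989 0.1335 0.0208] [0.5156 0.1422 0.0258]
[84 90  6  4  6] [344.5        271.16666667] [0.5152 0.0294 0.0234] [0.5121 0.0249 0.0201] [0.5172 0.034  0.0269]
[80 92  2  3  4] [338.25 272.75] [0.5121 0.0406 0.0237] [0.5099 0.0393 0.0215] [0.5136 0.0411 0.0261]
```

View pics/crop0.png

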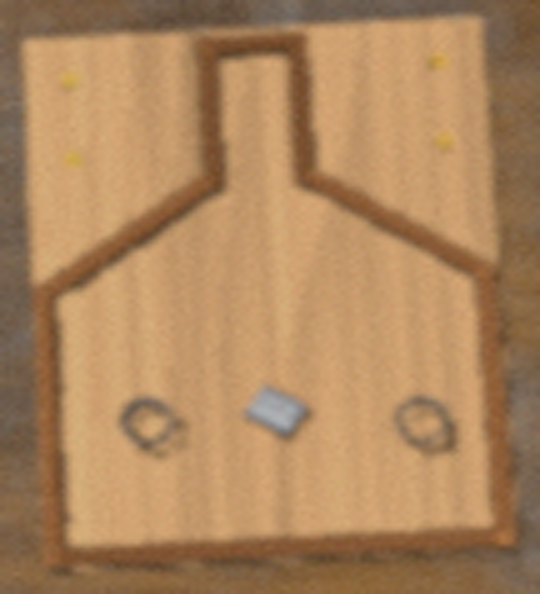

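```bash
cat >> h.py <<'E'
def rigid(A,B): # 2D: B = R A + t
    a,b=A.mean(0),B.mean(0);H=(A-a).T@(B-b);th=np.arctan2(H[0,1]-H[1,0],H[0,0]+H[1,1])
    R=np.array([[np.cos(th),-np.sin(th)],[np.sin(th),np.cos(th)]]);return th,R,b-R@a
E
python3 - <<'E'
from h import *
X=np.array([[22,40,70,88,5],[483,17,70,-88,5],[220,57,57,13,5],[287,53,57,-13,8],[222,187,0,13,8],[302,185,0,-13,10],[60,297,-44,78,5],[477,278,-44,-78,10],[68,543,-150,78,9],[492,527,-150,-78,9]],float)
uv=np.c_[258+(X[:,0]+.5)/5-.5,180+(X[:,1]+.5)/4.4-.5]
W=np.array([ray("top",q,z)[0] for q,z in zip(uv,X[:,4]/1e3)])
th,R,t=rigid(X[:,2:4]/1e3,W[:,:2]);print(np.degrees(th),t);print(((W[:,:2]-X[:,2:4]/1e3@R.T-t)*1e3).round(1).tolist())
np.savez("gate.npz",th=th,R=R,t=t)
p=np.load("top0.npz")["p"];s=np.load("side0.npz")["p"]
for lo,hi in((280,297),(335,352)):
    c=p[266:288,lo:hi];hv=cv2.cvtColor(c,cv2.COLOR_RGB2HSV);m=(hv[...,2]<178)
    q=np.argwhere(m)[:,::-1].astype(np.float32)
    (x,y),r=cv2.minEnclosingCircle(q);uvc=np.array([x+lo,y+266]);w=ray("top",uvc,.0155)[0]
    print(uvc,r,w.round(4),((w[:2]-t)@R*1e3).round(1))
    print("  side bottom/top proj",proj("side",[[*w[:2],.005],[*w[:2],.026]]).round(1).tolist(),"ringmask",q.min(0)+[lo,266],q.max(0)+[lo,266])
hs=cv2.cvtColor(s,cv2.COLOR_RGB2HSV)[240:310,335:385]
m=((hs[...,1]<70)).astype(np.uint8);n,l,st,ce=cv2.connectedComponentsWithStats(m)
print([(st[i]+[335,240,0,0,0]).tolist() for i in range(1,n) if st[i,4]>8])
q=np.argwhere(cv2.cvtColor(p[262:288,303:325],cv2.COLOR_RGB2HSV)[...,1]<70)[:,::-1].mean(0)+[303,262]
w=ray("top",q,.012)[0];print("petal",q,w.round(4),((w[:2]-t)@R*1e3).round(1))
print("tray in side",proj("side",np.c_[[[*(R@[a,b]+t)] for a,b in((.07,.088),(-.16,.088),(.07,-.088))],[.005]*3]).round(1).tolist())
E
```

```text
4.040535680675722 [0.60874083 0.09540052]
[[-0.6, 0.4], [-0.6, 0.6], [0.5, 0.3], [-0.1, 0.6], [-0.5, 1.6], [-1.4, -2.5], [0.2, -0.7], [-1.0, -0.2], [2.5, -0.9], [1.1, 0.7]]
[288.5 276. ] 7.632268905639648 [0.5054 0.1311 0.0155] [-100.6   42.9]
  side bottom/top proj [[361.5, 293.7], [361.6, 280.1]] ringmask [282. 270.] [295. 283.]
[343. 277.] 7.810349941253662 [0.5053 0.0319 0.0155] [-107.7  -56. ]
  side bottom/top proj [[359.3, 264.1], [359.4, 251.6]] ringmask [336. 270.] [349. 283.]
[[351, 249, 13, 18, 202], [363, 249, 13, 3, 17], [348, 270, 20, 28, 349]]
petal [312.66666667 272.90804598] [0.5121 0.0874 0.012 ] [-97.   -1.2]
tray in side [[234.7, 314.2], [410.2, 307.9], [246.0, 259.6]]
```

```bash
python3 - <<'E'
import cv2,numpy as np
p=np.load("side0.npz")["p"][235:325,225:415];cv2.imwrite("pics/crops0.png",cv2.resize(p[...,::-1],None,fx=4,fy=4,interpolation=cv2.INTER_CUBIC))
E
```

```text
(no output)
```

View pics/crops0.png

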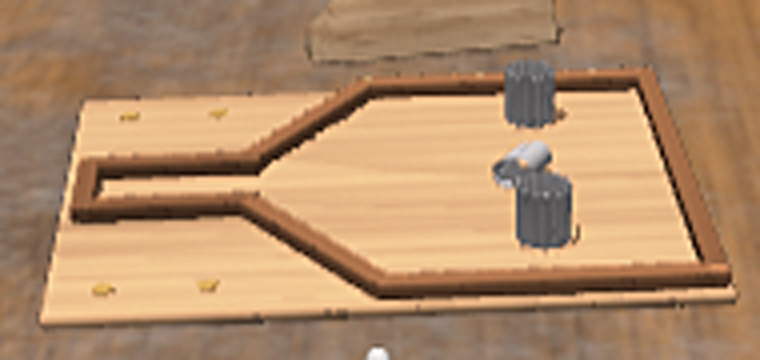

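```bash
cat >> h.py <<'E'
from scipy.spatial.transform import Rotation as Ro
def here():
    g=np.load("gate.npz");s=get_state();w,x,y,z=s["orientation"];Rm=Ro.from_quat([x,y,z,w]).as_matrix()
    p=s["tcp_pos"];yaw=np.degrees(np.arctan2(Rm[1,0],Rm[0,0]));gp=(p[:2]-g["t"])@g["R"]*1e3
    print("t",round(float(s["clock"]),2),"gate mm",gp.round(1),"z",(p[2]*1e3).round(1),"head(-x)",round((yaw-180-np.degrees(g["th"])+180)%360-180,1),"tilt",Rm[:,2].round(3),"F",s["wrist_force"].round(1),"gap",round(float(s["finger_gap"])*1e3,1),"grip",round(float(s["grip_force"]),1),"j",s["joint_pos"].round(2))
    return p,Rm,yaw,g
def rows(targets,start=None):
    """targets: (gate x,y mm, world z mm, heading deg of tool -x). start: commanded (same form) or measured pose"""
    p,Rm,yaw,g=here();th=np.degrees(g["th"])
    if start is not None:
        p=np.r_[g["R"]@(np.array(start[:2])/1e3)+g["t"],start[2]/1e3];yaw=start[3]+180+th
        c,s_=np.cos(np.radians(yaw)),np.sin(np.radians(yaw));Rm=np.array([[c,s_,0],[s_,-c,0],[0,0,-1]])
    for x,y,z,h in targets:
        d=Rm.T@(np.r_[g["R"]@[x/1e3,y/1e3]+g["t"],z/1e3]-p)
        dy=(h+180+th-yaw+180)%360-180
        print([*d.round(4).tolist(),round(-dy,1)])
E
python3 - <<'E'
from h import *
rows([(-128.4,-69.5,120,30),(-128.4,-69.5,50,30)])
E
```

```text
t 0.1 gate mm [-443.4 -600.9] z 230.5 head(-x) -162.7 tilt [-0.     0.002 -1.   ] F [-0.   0.9  0.2] gap 85.5 grip 0.0 j [-1.34  0.31  0.05  1.3  -0.    1.43]
[0.4585, -0.4138, 0.1113, np.float64(167.3)]
[0.4585, -0.4137, 0.1813, np.float64(167.3)]
```

Call:
drive_tool(
  deltas=[
    [[219,0.458,-0.414,0.11,0,0,-100],[219,0.458,-0.414,0.11,0,0,-100],[219,0.458,-0.414,0.11,0,0,-100],[219,0.458,-0.414,0.11,0,0,-100],[219,0.458,-0.414,0.11,0,0,-100],[219,0.458,-0.414,0.11,0,0,-100],[219,0.458,-0.414,0.11,0,0,-100],[219,0.458,-0.414,0.11,0,0,-100],[219,0.458,-0.414,0.11,0,0,-100],[219,0.458,-0.414,0.11,0,0,-100],[219,0.458,-0.414,0.11,0,0,-100],[219,0.458,-0.414,0.11,0,0,-100]],
  ],
  newtons=20,
)

```text
clock: 1.6
tcp_pos: [0.4846, 0.0167, 0.1208]
orientation: [-0.001, 0.49, 0.872, -0.0]
wrist_force: [-0.1, -0.7, -0.3]
finger_gap: 0.012
grip_force: 0.0
```

```bash
python3 - <<'E'
from h import *
rows([(-128.4,-69.5,100,30),(-128.4,-69.5,50,30)])
E
```

```text
t 1.6 gate mm [-129.4  -69.8] z 120.8 head(-x) -62.7 tilt [-0.001 -0.    -1.   ] F [-0.1 -0.7 -0.3] gap 12.0 grip 0.0 j [-0.13  0.21 -0.38  0.99 -0.    0.89]
[-0.0002, 0.001, 0.0208, np.float64(-92.7)]
[-0.0002, 0.0011, 0.0708, np.float64(-92.7)]
```

Call:
drive_tool(
  deltas=[
    [[219,0,0.001,0.02,0,0,-92.7],[219,0,0.001,0.02,0,0,-92.7],[219,0,0.001,0.02,0,0,-92.7],[219,0,0.001,0.02,0,0,-92.7],[219,0,0.001,0.02,0,0,-92.7],[219,0,0.001,0.02,0,0,-92.7],[219,0,0.001,0.02,0,0,-92.7],[219,0,0.001,0.05,0,0,-92.7],[219,0,0.001,0.07,0,0,-92.7],[219,0,0.001,0.07,0,0,-92.7],[219,0,0.001,0.07,0,0,-92.7]],
  ],
)

```text
clock: 2.98
tcp_pos: [0.4863, 0.0158, 0.0521]
orientation: [0.0, -0.291, 0.957, -0.0]
wrist_force: [0.4, 0.1, 0.7]
finger_gap: 0.0125
grip_force: 0.0
```

```bash
python3 - <<'E'
from h import *
p,Rm,yaw,g=here()
for n,r in(("side",np.s_[215:325,225:425]),("top",np.s_[180:315,250:366])):
    im,d=read_camera(n);np.savez(n+"1.npz",p=im,d=d)
    im=cv2.resize(im[r][...,::-1],None,fx=4,fy=4,interpolation=cv2.INTER_CUBIC);off=np.array([r[1].start,r[0].start])
    ym=p+0*p
    for q in (p,p-.011*Rm[:,0],p+.006*Rm[:,1],p-.006*Rm[:,1]):
        u=(proj(n,q)[0]-off+.5)*4;cv2.circle(im,tuple(int(v) for v in u),3,(0,0,255),1)
    cv2.imwrite(f"pics/{n}1.png",im)
    globals()[n]=im
h=max(side.shape[0],top.shape[0])
E
```

```text
t 2.98 gate mm [-127.7  -70.8] z 52.1 head(-x) 29.7 tilt [ 0.001 -0.    -1.   ] F [0.4 0.1 0.7] gap 12.5 grip 0.0 j [-0.13  0.28 -0.47  0.82 -0.   -0.72]
```

View pics/side1.png

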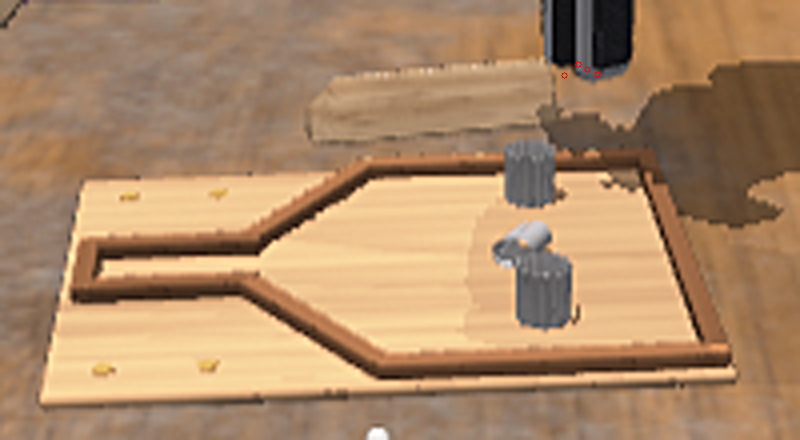

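View pics/top1.png

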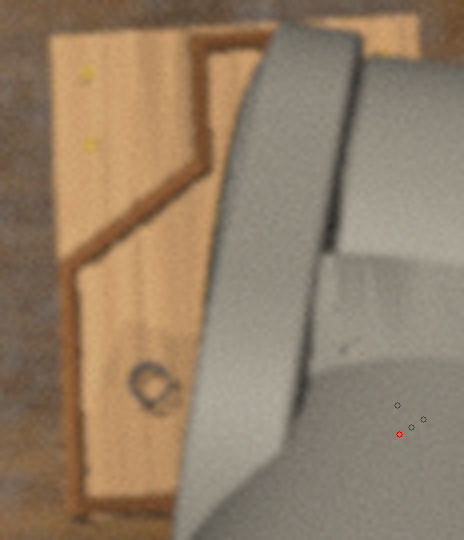

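The side view shows the fingertips around (588,72), matching the projected TCP. Both cutters and the petal are still in place. The arm covers the top view.

```bash
cat >> h.py <<'E'
def plan(cut,start,z=15,D=19,step=5):
    """cut: (x,y,heading) cutter-centre waypoints; prints batches of 12 rows in the axes at each batch start"""
    cut=np.array(cut,float);s=np.r_[0,np.cumsum(np.maximum(np.hypot(*np.diff(cut[:,:2],axis=0).T),1e-6))]
    k=np.linspace(0,s[-1],int(np.ceil(s[-1]/step))+1);q=np.array([np.interp(k,s,cut[:,i]) for i in range(3)]).T
    h=np.radians(q[:,2]);T=[(a,b,z,c) for a,b,c in zip(q[:,0]-D*np.cos(h),q[:,1]-D*np.sin(h),q[:,2])]
    for i in range(0,len(T),12):
        print("batch",i//12,"ends cutter",q[min(i+11,len(q)-1)].round(1));rows(T[i:i+12],start);start=T[min(i+11,len(T)-1)]
    print("end cmd",np.round(start,2))
E
sed -i 's/p,Rm,yaw,g=here();th=/p,Rm,yaw,g=here(start is None);th=/; s/def here():/def here(v=1):/; s/^    print("t",/    if v: print("t",/' h.py
sed -i 's/print(\[\*d.round(4).tolist(),round(-dy,1)\])/print([*d.round(4).tolist(),float(round(-dy,1))])/' h.py
python3 - <<'E'
from h import *
here()
plan([(-112,-60,30),(-30,-12,30),(-12,-3,14),(2,0,0),(42,0,0)],(-128.4,-69.5,50,30))
E
```

```text
t 3.08 gate mm [-127.1  -70.4] z 52.4 head(-x) 29.8 tilt [ 0.002 -0.    -1.   ] F [-0.4 -0.7  0. ] gap 11.9 grip 0.0 j [-0.13  0.28 -0.47  0.82 -0.   -0.72]
batch 0 ends cutter [-64.7 -32.3  30. ]
[0.0, 0.0, 0.035, -0.0]
[-0.0049, 0.0001, 0.035, -0.0]
[-0.0099, 0.0001, 0.035, -0.0]
[-0.0149, 0.0001, 0.035, -0.0]
[-0.0199, 0.0001, 0.035, -0.0]
[-0.0249, 0.0002, 0.035, -0.0]
[-0.0299, 0.0002, 0.035, -0.0]
[-0.0348, 0.0002, 0.035, -0.0]
[-0.0398, 0.0003, 0.035, -0.0]
[-0.0448, 0.0003, 0.035, -0.0]
[-0.0498, 0.0003, 0.035, -0.0]
[-0.0548, 0.0004, 0.035, -0.0]
batch 1 ends cutter [-12.5  -3.2  14.4]
[-0.005, 0.0, 0.0, -0.0]
[-0.01, 0.0001, 0.0, -0.0]
[-0.015, 0.0001, 0.0, -0.0]
[-0.0199, 0.0001, 0.0, -0.0]
[-0.0249, 0.0001, 0.0, -0.0]
[-0.0299, 0.0002, 0.0, -0.0]
[-0.0349, 0.0002, 0.0, -0.0]
[-0.0399, 0.0002, 0.0, -0.0]
[-0.0449, 0.0012, 0.0, 3.7]
[-0.05, 0.0022, 0.0, 7.7]
[-0.0552, 0.0032, 0.0, 11.6]
[-0.0605, 0.0042, 0.0, 15.6]
batch 2 ends cutter [42.  0.  0.]
[-0.005, 0.0015, 0.0, 4.8]
[-0.0102, 0.0029, 0.0, 9.7]
[-0.0155, 0.0042, 0.0, 14.4]
[-0.0203, 0.003, 0.0, 14.4]
[-0.0252, 0.0017, 0.0, 14.4]
[-0.03, 0.0005, 0.0, 14.4]
[-0.0348, -0.0007, 0.0, 14.4]
[-0.0397, -0.002, 0.0, 14.4]
[-0.0445, -0.0032, 0.0, 14.4]
[-0.0493, -0.0045, 0.0, 14.4]
[-0.0541, -0.0057, 0.0, 14.4]
end cmd [23.  0. 15.  0.]
```

Call:
drive_tool(
  deltas=[
    [[219,0,0,0.02,0,0,0],[219,0,0,0.034,0,0,0],[219,0,0,0.037,0,0,0],[219,0,0,0.037,0,0,0],[219,-0.005,0,0.037,0,0,0],[219,-0.01,0,0.037,0,0,0],[219,-0.015,0,0.037,0,0,0],[219,-0.02,0,0.037,0,0,0],[219,-0.025,0,0.037,0,0,0],[219,-0.03,0,0.037,0,0,0],[219,-0.03,0,0.037,0,0,0]],
  ],
)

```text
clock: 4.45
tcp_pos: [0.5113, 0.0338, 0.0143]
orientation: [0.0, -0.293, 0.956, -0.0]
wrist_force: [0.2, 0.3, -0.9]
finger_gap: 0.0117
grip_force: 0.0
```

```bash
cat > look.py <<'E'
from h import *
import sys
p,Rm,yaw,g=here()
n="side";r=np.s_[215:325,225:425]
im,d=read_camera(n);im=cv2.resize(im[r][...,::-1],None,fx=4,fy=4,interpolation=cv2.INTER_CUBIC)
for q in (p,p-.019*Rm[:,0]):
    for z in (.005,.015,.026):
        q=np.r_[q[:2],z];u=(proj(n,q)[0]-[225,215]+.5)*4;cv2.circle(im,tuple(int(v) for v in u),3,(0,0,255),1)
for q in ((0,13),(0,-13),(57,13),(57,-13)):
    q=np.r_[g["R"]@(np.array(q)/1e3)+g["t"],.005];u=(proj(n,q)[0]-[225,215]+.5)*4;cv2.circle(im,tuple(int(v) for v in u),3,(255,0,0),1)
cv2.imwrite(f"pics/{sys.argv[1]}.png",im)
E
python3 look.py s2
```

```text
t 4.45 gate mm [-101.5  -54.5] z 14.3 head(-x) 30.0 tilt [ 0. -0. -1.] F [ 0.2  0.3 -0.9] gap 11.7 grip 0.0 j [-0.09  0.37 -0.45  0.75 -0.   -0.68]
```

View pics/s2.png

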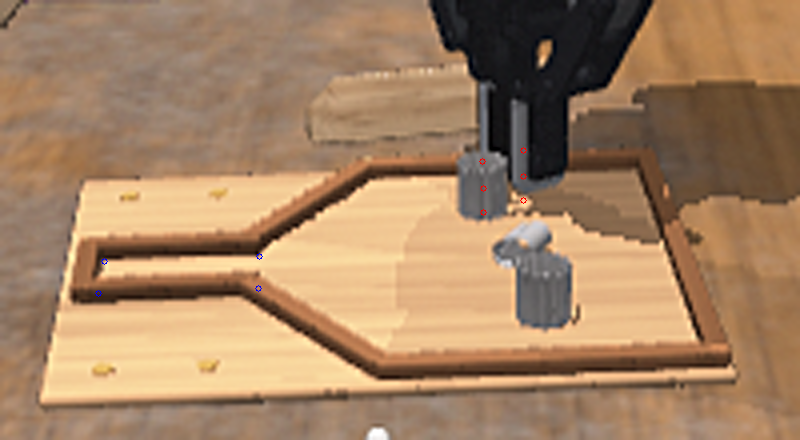

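The first cutter is nested at (482,187), right at the predicted push point. The gate and slot markers agree with the picture, and the petal and second cutter haven't moved.

```bash
python3 - <<'E'
from h import *
p,R,y,g=here()
plan([(-85,-45,30),(-28,-12,30),(-12,-3.5,16),(0,0,0),(42,0,0)],(-101.5,-54.5,14.3,30),z=14.3)
E
```

```text
t 4.5 gate mm [-101.8  -54.6] z 14.2 head(-x) 30.0 tilt [ 0. -0. -1.] F [-0.5 -0.2  0. ] gap 11.9 grip 0.0 j [-0.09  0.37 -0.45  0.75 -0.   -0.68]
batch 0 ends cutter [-37.9 -17.7  30. ]
[-0.0, -0.0, 0.0, -0.0]
[-0.005, -0.0, 0.0, -0.0]
[-0.0099, -0.0, 0.0, -0.0]
[-0.0149, -0.0, 0.0, -0.0]
[-0.0198, 0.0, 0.0, -0.0]
[-0.0248, 0.0, 0.0, -0.0]
[-0.0297, 0.0, 0.0, -0.0]
[-0.0347, 0.0, 0.0, -0.0]
[-0.0396, 0.0, 0.0, -0.0]
[-0.0446, 0.0, 0.0, -0.0]
[-0.0495, 0.0, 0.0, -0.0]
[-0.0544, 0.0, 0.0, -0.0]
batch 1 ends cutter [17.3  0.   0. ]
[-0.0049, 0.0, 0.0, -0.0]
[-0.0099, 0.0, 0.0, -0.0]
[-0.0149, 0.0008, 0.0, 2.6]
[-0.0199, 0.0018, 0.0, 6.4]
[-0.025, 0.0029, 0.0, 10.3]
[-0.0302, 0.004, 0.0, 14.1]
[-0.0357, 0.0048, 0.0, 20.5]
[-0.0413, 0.0056, 0.0, 26.8]
[-0.0464, 0.0047, 0.0, 30.0]
[-0.0506, 0.0022, 0.0, 30.0]
[-0.0549, -0.0003, 0.0, 30.0]
[-0.0592, -0.0027, 0.0, 30.0]
batch 2 ends cutter [42.  0.  0.]
[-0.0049, 0.0, 0.0, -0.0]
[-0.0099, -0.0, 0.0, -0.0]
[-0.0148, -0.0, 0.0, -0.0]
[-0.0198, 0.0, 0.0, -0.0]
[-0.0247, 0.0, 0.0, -0.0]
end cmd [23.   0.  14.3  0. ]
```

Call:
drive_tool(
  deltas=[
    [[219,-0.005,0,0,0,0,0],[219,-0.01,0,0,0,0,0],[219,-0.015,0,0,0,0,0],[219,-0.02,0,0,0,0,0],[219,-0.025,0,0,0,0,0],[219,-0.03,0,0,0,0,0],[219,-0.035,0,0,0,0,0],[219,-0.04,0,0,0,0,0],[219,-0.045,0,0,0,0,0],[219,-0.05,0,0,0,0,0],[219,-0.0545,0,0,0,0,0]],
  ],
)

```text
clock: 5.88
tcp_pos: [0.5564, 0.0643, 0.0143]
orientation: [0.0, -0.292, 0.956, -0.0]
wrist_force: [0.5, -0.5, -1.0]
finger_gap: 0.0124
grip_force: 0.1
```

Call:
drive_tool(
  deltas=[
    [[219,-0.005,0,0,0,0,0],[219,-0.01,0,0,0,0,0],[219,-0.015,0.001,0,0,0,2.6],[219,-0.02,0.002,0,0,0,6.4],[219,-0.025,0.003,0,0,0,10.3],[219,-0.03,0.004,0,0,0,14],[219,-0.0355,0.005,0,0,0,20.5],[219,-0.0395,0.0055,0,0,0,25],[219,-0.0395,0.0055,0,0,0,25]],
  ],
)

```text
clock: 7.0
tcp_pos: [0.5861, 0.091, 0.0142]
orientation: [0.0, -0.079, 0.997, -0.0]
wrist_force: [0.6, -0.6, -0.5]
finger_gap: 0.0122
grip_force: 0.0
```

```bash
python3 look.py s3
```

```text
t 7.0 gate mm [-22.9  -2.8] z 14.2 head(-x) 5.0 tilt [ 0.  0. -1.] F [ 0.6 -0.6 -0.5] gap 12.2 grip 0.0 j [ 0.02  0.5  -0.24  0.83 -0.   -0.14]
```

View pics/s3.png

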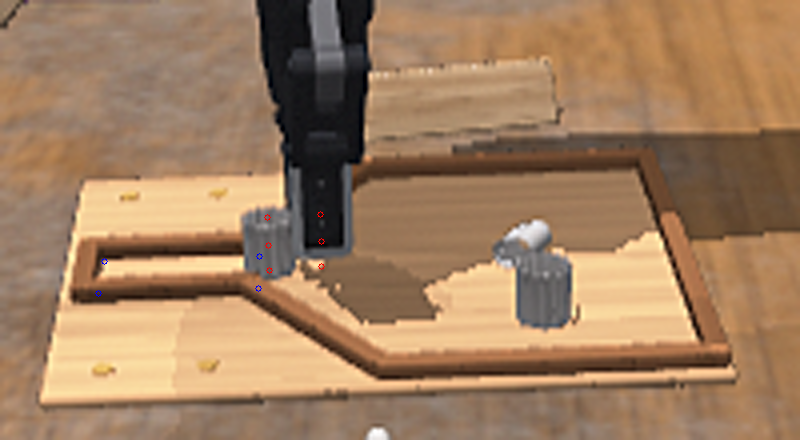

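The cutter is at (268,243) in the gate mouth, centred and upright.

```bash
python3 - <<'E'
from h import *
rows([(-17.5,-0.5,14.3,0),(-13,0,14.3,0),(7,0,14.3,0),(23,0,14.3,0)])
E
```

```text
t 7.05 gate mm [-23.1  -2.9] z 14.2 head(-x) 5.1 tilt [-0. -0. -1.] F [ 0.1  0.3 -0.4] gap 11.8 grip 0.0 j [ 0.02  0.5  -0.24  0.83 -0.   -0.14]
[-0.0058, 0.0019, -0.0001, 5.1]
[-0.0103, 0.002, -0.0001, 5.1]
[-0.0303, 0.0002, -0.0001, 5.1]
[-0.0462, -0.0012, -0.0001, 5.1]
```

Call:
drive_tool(
  deltas=[
    [[219,-0.003,0.001,0,0,0,2.5],[219,-0.006,0.002,0,0,0,5],[219,-0.01,0.002,0,0,0,5],[219,-0.014,0.0016,0,0,0,5],[219,-0.018,0.0013,0,0,0,5],[219,-0.022,0.001,0,0,0,5]],
  ],
)

```text
clock: 7.8
tcp_pos: [0.6076, 0.0951, 0.0143]
orientation: [-0.0, -0.035, 0.999, -0.0]
wrist_force: [-0.6, -1.2, -0.5]
finger_gap: 0.0122
grip_force: 0.1
```

Call:
drive_tool(
  deltas=[
    [[219,-0.004,0,0,0,0,0],[219,-0.008,0,0,0,0,0],[219,-0.012,0,0,0,0,0],[219,-0.016,0,0,0,0,0],[219,-0.02,0,0,0,0,0],[219,-0.024,0,0,0,0,0],[219,-0.024,0,0,0,0,0]],
  ],
)

```text
clock: 8.68
tcp_pos: [0.6317, 0.0968, 0.0143]
orientation: [0.0, -0.035, 0.999, -0.0]
wrist_force: [-0.4, -0.3, -0.3]
finger_gap: 0.012
grip_force: 0.0
```

```bash
python3 look.py s4
```

```text
t 8.68 gate mm [23.  -0.2] z 14.3 head(-x) -0.0 tilt [ 0. -0. -1.] F [-0.4 -0.3 -0.3] gap 12.0 grip 0.0 j [ 0.03  0.57 -0.11  0.89 -0.   -0.04]
```

View pics/s4.png

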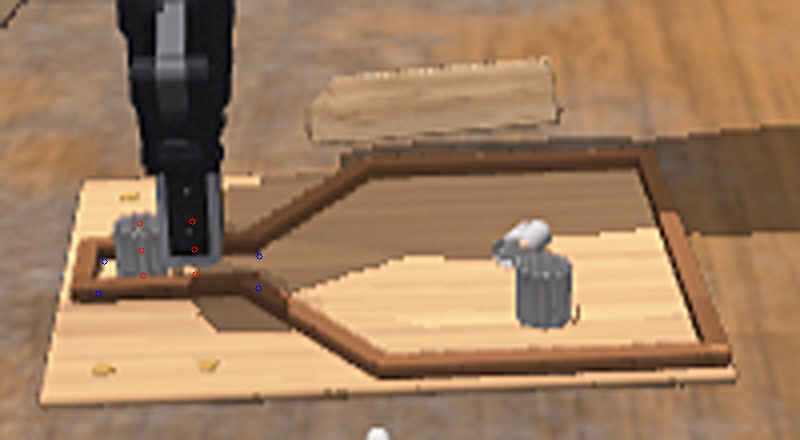

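The first cutter is at (141,245), about 42 mm past the gate, and upright. Next I back off, lift, and go behind the second one.

```bash
python3 - <<'E'
from h import *
S=(23,-.2,14.3,0)
rows([(8,0,14.3,0),(8,0,70,0),(-126,54,70,-20)],S)
E
```

```text
[0.015, 0.0002, 0.0, -0.0]
[0.015, 0.0002, -0.0557, -0.0]
[0.149, 0.0542, -0.0557, 20.0]
```

Call:
drive_tool(
  deltas=[
    [[219,0.005,0,0,0,0,0],[219,0.015,0,0,0,0,0],[219,0.015,0,-0.025,0,0,0],[219,0.015,0,-0.056,0,0,0],[219,0.05,0.015,-0.056,0,0,5],[219,0.09,0.03,-0.056,0,0,10],[219,0.13,0.045,-0.056,0,0,15],[219,0.149,0.054,-0.056,0,0,20],[219,0.149,0.054,-0.056,0,0,20],[219,0.149,0.054,-0.056,0,0,20],[219,0.149,0.054,-0.056,0,0,20]],
  ],
)

```text
clock: 10.1
tcp_pos: [0.4799, 0.14, 0.0704]
orientation: [0.0, 0.139, 0.99, 0.0]
wrist_force: [0.6, -0.3, -0.7]
finger_gap: 0.0117
grip_force: 0.0
```

```bash
python3 - <<'E'
from h import *
p,R,y,g=here()
S=(-126,54,70,-20)
rows([(-126,54,14.3,-20)])
plan([(-107,46.5,-20),(-75,35,-22),(-28,11,-27),(-12,3.5,-16),(0,0,0),(18,0,0)],(-126,54,14.3,-20),z=14.3)
E
```

```text
t 10.1 gate mm [-125.3   53.6] z 70.4 head(-x) -20.0 tilt [ 0.001 -0.    -1.   ] F [ 0.6 -0.3 -0.7] gap 11.7 grip 0.0 j [ 0.12  0.28 -0.42  0.87 -0.    0.4 ]
t 10.1 gate mm [-125.3   53.6] z 70.4 head(-x) -20.0 tilt [ 0.001 -0.    -1.   ] F [ 0.6 -0.3 -0.7] gap 11.7 grip 0.0 j [ 0.12  0.28 -0.42  0.87 -0.    0.4 ]
[0.0008, 0.0001, 0.0561, -0.0]
batch 0 ends cutter [-56.3  25.5 -24. ]
[-0.0014, -0.0005, 0.0, -0.0]
[-0.0064, -0.0004, 0.0, 0.3]
[-0.0114, -0.0003, 0.0, 0.6]
[-0.0164, -0.0002, 0.0, 0.9]
[-0.0214, -0.0001, 0.0, 1.2]
[-0.0264, 0.0, 0.0, 1.5]
[-0.0314, 0.0002, 0.0, 1.8]
[-0.0364, 0.0002, 0.0, 2.1]
[-0.0414, -0.0003, 0.0, 2.6]
[-0.0463, -0.0008, 0.0, 3.0]
[-0.0513, -0.0012, 0.0, 3.5]
[-0.0563, -0.0017, 0.0, 4.0]
batch 1 ends cutter [-1.9  0.6 -2.6]
[-0.005, -0.0001, 0.0, 0.5]
[-0.01, -0.0002, 0.0, 0.9]
[-0.015, -0.0003, 0.0, 1.4]
[-0.02, -0.0004, 0.0, 1.9]
[-0.025, -0.0006, 0.0, 2.4]
[-0.03, -0.0007, 0.0, 2.8]
[-0.0349, -0.0014, 0.0, 1.0]
[-0.0399, -0.0026, 0.0, -2.1]
[-0.045, -0.0037, 0.0, -5.2]
[-0.0501, -0.0048, 0.0, -8.6]
[-0.0555, -0.0062, 0.0, -15.0]
[-0.0611, -0.0076, 0.0, -21.4]
batch 2 ends cutter [18.  0.  0.]
[-0.005, -0.0012, 0.0, -2.6]
[-0.01, -0.001, 0.0, -2.6]
[-0.0149, -0.0007, 0.0, -2.6]
[-0.0199, -0.0005, 0.0, -2.6]
end cmd [-1.   0.  14.3  0. ]
```

Call:
drive_tool(
  deltas=[
    [[219,0,0,0.025,0,0,0],[219,0,0,0.045,0,0,0],[219,0,0,0.056,0,0,0],[219,0,0,0.056,0,0,0],[219,-0.005,0,0.056,0,0,0],[219,-0.01,0,0.056,0,0,0.5],[219,-0.015,0,0.056,0,0,1],[219,-0.02,0,0.056,0,0,1.2],[219,-0.025,0,0.056,0,0,1.5],[219,-0.025,0,0.056,0,0,1.5]],
  ],
)

```text
clock: 11.35
tcp_pos: [0.5035, 0.1333, 0.0143]
orientation: [0.0, 0.152, 0.988, -0.0]
wrist_force: [-0.1, -0.9, -0.2]
finger_gap: 0.0119
grip_force: 0.0
```

```bash
python3 look.py s5; python3 - <<'E'
from h import *
p,R,y,g=here(0)
x,yy=(p[:2]-g["t"])@g["R"]*1e3
h=np.radians(-21.5);c=(x+19*np.cos(h),yy+19*np.sin(h))
plan([(*c,-21.5),(-70,32.5,-23),(-28,11,-27),(-12,3.5,-16),(0,0,0),(18,0,0)],(x,yy,14.3,-21.5),z=14.3)
E
```

```text
t 11.35 gate mm [-102.3   45.2] z 14.3 head(-x) -21.6 tilt [ 0.001 -0.    -1.   ] F [-0.1 -0.9 -0.2] gap 11.9 grip 0.0 j [ 0.1   0.38 -0.43  0.76 -0.    0.41]
batch 0 ends cutter [-36.9  15.5 -26.2]
[0.0, 0.0, 0.0, -0.0]
[-0.0048, 0.0002, 0.0, 0.5]
[-0.0097, 0.0004, 0.0, 0.9]
[-0.0145, 0.0005, 0.0, 1.4]
[-0.0194, 0.0004, 0.0, 1.8]
[-0.0242, 0.0, 0.0, 2.2]
[-0.029, -0.0003, 0.0, 2.6]
[-0.0339, -0.0007, 0.0, 3.0]
[-0.0387, -0.001, 0.0, 3.4]
[-0.0435, -0.0013, 0.0, 3.8]
[-0.0484, -0.0017, 0.0, 4.2]
[-0.0532, -0.002, 0.0, 4.7]
batch 1 ends cutter [18.  0.  0.]
[-0.0048, 0.0001, 0.0, 0.4]
[-0.0097, 0.0001, 0.0, 0.8]
[-0.0145, -0.0007, 0.0, -2.0]
[-0.0195, -0.0017, 0.0, -5.0]
[-0.0244, -0.0026, 0.0, -8.0]
[-0.0295, -0.0035, 0.0, -12.0]
[-0.0348, -0.0047, 0.0, -18.2]
[-0.0403, -0.0058, 0.0, -24.4]
[-0.045, -0.0045, 0.0, -26.2]
[-0.0494, -0.0024, 0.0, -26.2]
[-0.0537, -0.0003, 0.0, -26.2]
[-0.0581, 0.0019, 0.0, -26.2]
end cmd [-1.   0.  14.3  0. ]
```

View pics/s5.png

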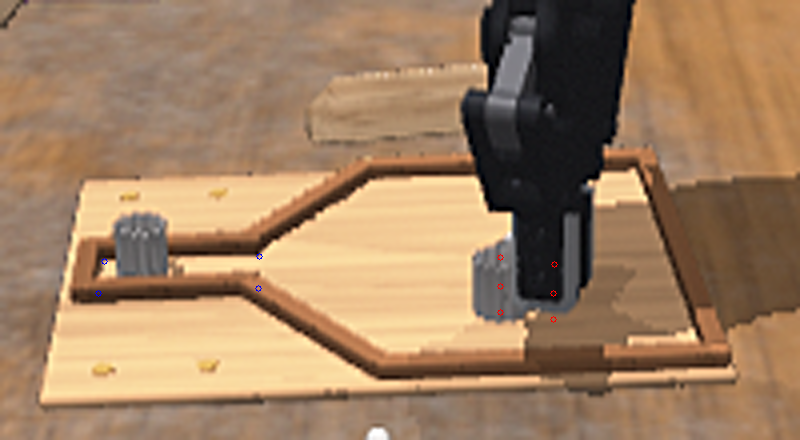

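Picture s5 shows the second cutter nested at (499,285), the first standing in the slot at (141,245), and both upright. That was my tenth view, so I'll check the rest numerically.

Call:
drive_tool(
  deltas=[
    [[219,-0.005,0,0,0,0,0.5],[219,-0.0095,0.0005,0,0,0,1],[219,-0.0145,0.0005,0,0,0,1.4],[219,-0.0195,0.0005,0,0,0,1.8],[219,-0.024,0,0,0,0,2.2],[219,-0.029,-0.0005,0,0,0,2.6],[219,-0.034,-0.0005,0,0,0,3],[219,-0.0385,-0.001,0,0,0,3.4],[219,-0.0435,-0.0015,0,0,0,3.8],[219,-0.0485,-0.0015,0,0,0,4.2],[219,-0.053,-0.002,0,0,0,4.7]],
  ],
)

```text
clock: 12.78
tcp_pos: [0.5532, 0.1155, 0.0143]
orientation: [0.0, 0.193, 0.981, -0.0]
wrist_force: [-0.0, 0.9, 0.7]
finger_gap: 0.0121
grip_force: 0.1
```

Call:
drive_tool(
  deltas=[
    [[219,-0.005,0,0,0,0,0.4],[219,-0.0095,0,0,0,0,0.5],[219,-0.0145,-0.0005,0,0,0,-2],[219,-0.0195,-0.0015,0,0,0,-5],[219,-0.0245,-0.0025,0,0,0,-8],[219,-0.0295,-0.0035,0,0,0,-12],[219,-0.035,-0.0045,0,0,0,-18],[219,-0.039,-0.0055,0,0,0,-23],[219,-0.039,-0.0055,0,0,0,-23]],
  ],
)

```text
clock: 13.9
tcp_pos: [0.5872, 0.0955, 0.0142]
orientation: [0.0, -0.006, 1.0, -0.0]
wrist_force: [-0.1, 0.4, -0.1]
finger_gap: 0.0121
grip_force: 0.0
```

```bash
cat > blobs.py <<'E'
from h import *
im,d=read_camera("side");hs=cv2.cvtColor(im,cv2.COLOR_RGB2HSV)
m=((hs[...,1]<60)&(hs[...,2]>60)).astype(np.uint8)[255:310,240:400]
n,l,st,ce=cv2.connectedComponentsWithStats(m)
for i in range(1,n):
    if st[i,4]>12: print("bbox",(st[i,:4]+[240,255,0,0]).tolist(),"area",st[i,4],"c",(ce[i]+[240,255]).round(1))
E
python3 - <<'E'
from h import *
p,R,y,g=here(0)
rows([(-17.5,0,14.3,0),(-13,0,14.3,0),(-1,0,14.3,0)])
x,yy=(p[:2]-g["t"])@g["R"];c=np.r_[p[:2]-.019*R[:2,0]]
print("cutter expected side",proj("side",[[*c,.0155]]))
E
python3 blobs.py
```

```text
t 13.9 gate mm [-21.4   1.6] z 14.2 head(-x) -3.3 tilt [ 0. -0. -1.] F [-0.1  0.4 -0.1] gap 12.1 grip 0.0 j [ 0.03  0.5  -0.24  0.84 -0.    0.01]
[-0.004, -0.0014, -0.0001, -3.3]
[-0.0085, -0.0012, -0.0001, -3.3]
[-0.0205, -0.0005, -0.0001, -3.3]
cutter expected side [[290.66620555 276.09951797]]
bbox [284, 258, 27, 27] area 325 c [296.  273.5]
bbox [253, 268, 14, 16] area 190 c [259.7 276. ]
bbox [348, 270, 15, 12] area 116 c [355.1 275.8]
```

Call:
drive_tool(
  deltas=[
    [[219,-0.002,-0.0007,0,0,0,-1.6],[219,-0.004,-0.0014,0,0,0,-3.3],[219,-0.008,-0.0012,0,0,0,-3.3],[219,-0.012,-0.001,0,0,0,-3.3],[219,-0.016,-0.0008,0,0,0,-3.3],[219,-0.0205,-0.0005,0,0,0,-3.3],[219,-0.0205,-0.0005,0,0,0,-3.3]],
  ],
)

```text
clock: 14.82
tcp_pos: [0.6079, 0.0955, 0.0142]
orientation: [0.0, -0.036, 0.999, -0.0]
wrist_force: [1.1, 0.3, 1.1]
finger_gap: 0.012
grip_force: 0.0
```

```bash
python3 - <<'E'
from h import *
p,R,y,g=here();c=p[:2]-.019*R[:2,0]
print("cutter expected side",proj("side",[[*c,.0155]]))
E
python3 blobs.py
```

```text
t 14.82 gate mm [-0.8  0.2] z 14.2 head(-x) 0.1 tilt [ 0. -0. -1.] F [1.1 0.3 1.1] gap 12.0 grip 0.0 j [ 0.03  0.53 -0.18  0.86 -0.   -0.05]
cutter expected side [[276.34543219 276.49312045]]
bbox [270, 258, 27, 25] area 315 c [281.9 273.1]
bbox [253, 268, 14, 16] area 192 c [259.8 276. ]
bbox [348, 270, 15, 12] area 115 c [355.2 275.8]
```

Call:
drive_tool(
  deltas=[
    [[219,0.005,0,0,0,0,0],[219,0.02,0,0,0,0,0],[219,0.02,0,-0.03,0,0,0],[219,0.02,0,-0.08,0,0,0],[219,0.03,-0.05,-0.14,0,0,0],[219,0.06,-0.11,-0.18,0,0,0],[219,0.09,-0.17,-0.2,0,0,0],[219,0.12,-0.23,-0.2,0,0,0],[219,0.15,-0.29,-0.2,0,0,0],[219,0.15,-0.3,-0.2,0,0,0],[219,0.15,-0.3,-0.2,0,0,0],[219,0.15,-0.3,-0.2,0,0,0]],
  ],
)

```text
clock: 16.38
tcp_pos: [0.4788, -0.2141, 0.2142]
orientation: [-0.0, -0.035, 0.999, 0.0]
wrist_force: [0.1, 0.9, -0.8]
finger_gap: 0.012
grip_force: 0.0
```

```bash
python3 - <<'E'
from h import *
p,R,y,g=here()
im,_=read_camera("top");hs=cv2.cvtColor(im,cv2.COLOR_RGB2HSV)
im0=np.load("top0.npz")["p"]
for nm,I in(("before",im0),("now",im)):
    hs=cv2.cvtColor(I,cv2.COLOR_RGB2HSV);m=((hs[...,1]<100)).astype(np.uint8)[186:300,275:352]
    n,l,st,ce=cv2.connectedComponentsWithStats(m)
    for i in range(1,n):
        if st[i,4]>8:
            uv=ce[i]+[275,186];w=ray("top",uv,.0155)[0];print(nm,st[i].tolist(),uv.round(1),((w[:2]-g["t"])@g["R"]*1e3).round(1))
df=np.abs(im.astype(int)-im0).max(2)
print("stick/balltool diff",(df[225:290,378:405]>50).sum(),(df[240:272,190:250]>50).sum())
E
python3 blobs.py
```

```text
t 16.38 gate mm [-151.4 -299.5] z 214.2 head(-x) 0.0 tilt [-0.     0.001 -1.   ] F [ 0.1  0.9 -0.8] gap 12.0 grip 0.0 j [-0.57  0.22 -0.12  1.23  0.   -0.64]
before [31, 81, 14, 12, 107] [312.6 272.8] [-97.1  -1.3]
before [7, 84, 11, 12, 54] [286.8 274.9] [-98.5  45.9]
before [63, 84, 10, 9, 25] [343.5 272.3] [-99.1 -57.5]
now [28, 6, 12, 26, 154] [308.4 204.4] [31.2  0.8]
now [31, 81, 14, 12, 107] [312.6 272.7] [-96.9  -1.2]
stick/balltool diff 0 0
bbox [253, 268, 14, 16] area 191 c [259.8 275.9]
bbox [270, 268, 13, 15] area 185 c [276.2 275.2]
bbox [348, 270, 15, 12] area 109 c [355.1 275.7]
```

```bash
python3 -c "
from workcell import hand_in;print(hand_in())"
```

```text
the job is handed in; nothing more can be done
None
```

Both fluted cutters were slid upright through the gate one after the other and, by the final camera check, now stand wholly in the slot about 42 mm and 18 mm past the gate; the petal cutter, short stick and ball tool did not move, and I handed the job in at about 16.5 s.

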